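# Clamp key on, then hold the set square in the jig's corner

## Task

Push the red clamp key fully down onto the square spindle at the jig's pivot and let go of it; then take the yellow set square by its white grip and, flat on the base plate, press its right-angled corner into the corner between the steel back rail and the blue swing arm, so that both edges lie flush and the arm is brought square to the rail. Finish while holding it there, gripped and pressed against both rail and arm (someone will tighten the key meanwhile), and leave the other bench things where they stand.

Things in the scene. Friction and masses are not known exactly. Their poses are not given: they have to be found in the camera images.
- jig: fixed aluminium base plate of the squaring jig, 210 (x) x 280 (y) x 12 mm thick, lying on the bench; origin at the centre of its underside. Its top, the rail, the arm and the set square are smooth and slide easily on one another (friction about 0.15).
- rail: steel back rail fixed to the plate, along the jig's y: 20 deep (x) x 270 x 25 mm high above the plate. Origin in the middle of its inner (-x, robot side) face, at the plate's top; that face is 75 mm from the jig's origin in the jig's +x.
- swing: blue swing arm, a bar 34 (y) x 145 (x) mm, from 2 to 20 mm above the plate. Origin on its pivot axis at the plate's top, (30, 90) mm in the jig; spans its own x from +40 (near the rail) to -105 mm (free end). Its -y face, 17 mm from the axis, is to be squared. Starts turned 0.06 to 0.17 rad about +z from the jig (free end towards -y); 0.12 N m friction, stays where left.
- inner_corner (a point): point fixed to the jig, axes as the jig's: on the plate's top where the rail's inner face and the arm's -y face meet once the arm is square; at (75, 73, 12) mm in the jig. Rail to its +x, arm to its +y.
- spindle: clamp spindle on the pivot axis, fixed: a round steel shoulder 24 mm across, top 34 mm above the bench, and on it a brass square shaft 12 x 12 mm, 17 mm tall, plus a 9 x 9 mm lead 3 mm tall. Origin on the axis at the shoulder's top, where the key's underside rests when fully down; x, y axes square to the flats. Yaw differs from the jig's.
- key: loose red clamp key, 0.12 kg, upright on the bench: hub 38 x 38 x 27 mm with a square bore 14 x 14 mm, 22 mm deep, open below, square to its x and y axes (fits in any of four quarter turns); on top a white grip bar 50 (x) x 14 (y) mm, from 27 to 55 mm above the underside. Origin at the centre of the underside, on the bore's axis.
- square: loose yellow triangular set square, 0.22 kg, 12 mm thick, flat on the bench. Outer edges of its two legs: its +x face and +y face, 50 mm from the origin, each from -80 to +40 mm along the other axis (outer corner cut away 10 mm). White grip on top, 16 (x) x 46 (y) mm, 12 to 46 mm above the underside, centred on the origin. Origin near the centre of mass, on the underside.
- square_corner (a point): the set square's (virtual) outer right-angle corner on the underside, at (50, 50, 0) mm in the square; to meet inner_corner, with the square's x and y axes along the jig's.
- beaker: loose glass beaker, 70 mm diameter, 85 mm tall; a bystander to leave alone. Origin at its underside's centre.
- reagent_jar: loose small jar with blue cap, 48 mm diameter, 60 mm tall; a bystander to leave alone. Origin at its underside's centre.
- wash_bottle: loose white wash bottle with yellow cap, 68 mm diameter, 170 mm tall; a bystander to leave alone. Origin at its underside's centre.
- tip_box: loose blue pipette-tip box, 85 x 120 x 63 mm; a bystander to leave alone. Origin at its underside's centre.
- screwdriver: loose screwdriver lying on the bench; a bystander to leave alone.
- dish_jar: loose jar with red cap, 60 mm diameter, 80 mm tall; a bystander to leave alone. Origin at its underside's centre.
Things that resemble listed ones, but are neither listed nor needed, are in the scene too. What is shaped like the key but brown or purple is not meant.

How it is judged:
On the way:
1. the clamp key sits fully down on the square spindle, let go (horizontal distance between key and spindle below 0.003 m and z of key in the frame of spindle between -0.003 and 0.003 m and angle between key's own z axis and vertical below 0.06 rad and contact force between the fingers and key below 0.1 N), for 0.2 s.
At the end, for the whole second after the job is handed in: Key fully down on the spindle (3 mm), not touched. Square flat on the plate, its corner within 3 mm of the inner corner and turned under 2 degrees; arm within 1.5 degrees of square; square pressing rail and arm with over 1 N each, gripped by the fingers, at rest, for the last second (all of step 1 and x of square_corner in the frame of inner_corner between -0.003 and 0.003 m and y of square_corner in the frame of inner_corner between -0.003 and 0.003 m and z of square_corner in the frame of inner_corner between -0.003 and 0.003 m and angle between the x axis of square and the x axis of jig, either way round below 0.035 rad and angle between square's own z axis and vertical below 0.05 rad and angle between the x axis of swing and the x axis of jig, either way round below 0.026 rad and contact force between square and rail above 1 N and contact force between square and swing above 1 N and contact force between the fingers and square above 3 N and linear speed of square below 0.01 m/s); the arm keeps its last pose, push and grip.
It fails at once if a bystander on the bench was knocked over or shoved away (over 40 mm) (distance of any of beaker, reagent_jar, wash_bottle, tip_box, screwdriver, dish_jar from where it was at the start of the episode above 0.04 m).
It also fails if it takes over 54 s, if anything falls off the work surface, if the arm or the gripper's body presses on something with over 40 N, if the wrist force passes 120 N, or if a joint passes its speed limit or range.

## Robot

A 7-joint arm with a two-finger parallel gripper is mounted at the origin on the work surface. World frame = base frame: x ahead of the robot, y to its left, z up, the work surface at z = 0. Lengths are in m, angles in rad, forces in N, time in s.
With the tool pointing down it reaches from about 0.4 to 0.75 m from the base axis. Payload 19.5 kg.
Tool frame: the origin (TCP) lies midway between the tips of the shut fingers; the grasp point (between the pads) lies 19 mm behind it; z points along the fingers, y is the line along which they close (so a half turn about z gives the same grasp; the last joint's range is limited). The gripper opens to 85 mm and grips with 20 to 120 N. Pads are 22 mm wide; open, the fingers measure 114 mm over their backs; the gripper's body (76 mm by 85 mm) begins 54 mm behind the grasp point. The pads swing forward as they close: fully open they stand 13 mm farther back than shut.
Start: joints at [1.238, 0.707, -0.028, 1.485, 0.022, 0.951, -0.075], TCP at [0.165, -0.551, 0.231] pointing down, gripper open.
Joint ranges: [-2.71, 2.71], [-0.32, 2.16], [-1.57, 1.52], [0, 2.45], [-1.46, 4.6], [0, 2.02], [-2.83, 2.83]. Speed limits (rad/s): [1.89, 1.89, 2.57, 2.57, 3.01, 3.01, 3.01].

## Interface

Orientations are given as a rotation vector (axis times angle).
In Python, from station import bot gives the robot as it stands.
- The arm moves only by the tool play_rows, never from a script. Its argument "commands" is a list of rows, each an object with "travel": the shift along the tool's x, y, z in m, a list of three; "turn": the turn about the tool's z in degrees. A call has 1 to 5 rows; each row is the pose to reach, as a shift and turn from the pose commanded when the call began, along the tool's axes at that moment; what a row does not reach only later rows make up. A row lasts 1/8 s, in which the tool goes at most 62.5 mm and 10.7 degrees, less where a joint would pass 70% of its speed; a pose out of reach is approached as far as the arm can. A call with a gripper value outside its range is refused whole. "gripper" is the finger opening in m, from 0 to 0.0854, set as the call begins (left out, the last holds). The fingers move at their own pace and stop on an object; "squeeze" is the grip in N (left out, the last holds). Time passes only in rows, so rows that repeat a pose let the fingers close. It gives the time, the measured TCP pose, the force, the opening and the grip force at its end, in the units of the state.
- bot.get_obs(): the state, without advancing time (a new reading comes with each control period).
- bot.grab_frame(name): name is "side" or "top"; returns the picture (384x512x3 uint8, red, green, blue); there is no depth.
- bot.camera_params(name): a dict with "fx", "fy", "cx", "cy" (pixels), "cam_to_world" (4x4, takes a point from camera to world coordinates). Camera axes: x right, y down, z forward; pixel columns grow to the right and rows downward; lengths in m; the calibration is good to about 2 mm. A picture is of the moment at which its call begins. camera_params takes no time and is no camera call.
- bot.close_job(): hands the job in; it is judged then, once.
The state is a dict: "time": time; "joint_positions": joint angles; "qvel": joint speeds; "effort": joint torques, N m; "ee_pos": TCP position; "ee_rot": TCP orientation; "wrist_force": force on the tool from outside, world axes, zero at the start; "torque": the same for the moment, N m; "width": finger opening in m; "gripper_force": force on a finger pad.
Only numpy, scipy, OpenCV 4.12 (cv2) and the standard library are available. Lean on these libraries where they do the work, as an engineer would, in place of code of your own. Each camera call takes 0.05 s, during which the arm holds its last target. There are 200 camera calls.

## Working session

There is one attempt and no reset: what is moved stays moved. The work goes in short steps, Python scripts to look and compute and a tool call to move; the robot and the scene stay as the last step left them, time stands still between calls to the robot, and variables do not carry over. Pictures are saved under pics/ and viewed, at most 10 in all, crops included, and the job is handed in when it is done.

Besides the shell and the picture viewer there is one more tool, called after "Call:" as name(argument=value, ...), one argument or row to a line, values as JSON. play_rows: Moves the arm, as the interface text tells. Its arguments: {"type":"object","properties":{"commands":{"type":"array","items":{"type":"object","properties":{"travel":{"type":"array","items":{"type":"number"}},"turn":{"type":"number"}}}},"gripper":{"type":"number"},"squeeze":{"type":"number"}},"required":["commands"]}

```bash
mkdir -p pics; python3 - <<'E'
from station import bot
import cv2,numpy as np
o=bot.get_obs();print({k:np.round(v,3).tolist() for k,v in o.items()})
for n in("side","top"):
    f=bot.grab_frame(n);cv2.imwrite(f"pics/{n}0.png",cv2.resize(f[:,:,::-1],(800,600),interpolation=cv2.INTER_CUBIC));cv2.imwrite(f"{n}_raw.png",f[:,:,::-1])
    p=bot.camera_params(n);print(n,{k:np.round(v,3).tolist() for k,v in p.items()})
E
```

```text
{'time': 0.0, 'joint_positions': [1.238, 0.707, -0.028, 1.485, 0.022, 0.951, -0.076], 'qvel': [0.001, 0.001, -0.001, -0.0, -0.0, -0.0, 0.0], 'effort': [-0.002, -88.323, 1.234, -23.617, 0.017, 0.007, 0.0], 'ee_pos': [0.165, -0.551, 0.231], 'ee_rot': [-3.107, -0.455, 0.0], 'wrist_force': [0.663, -0.298, -0.582], 'torque': [0.074, -0.036, 0.019], 'gripper_force': 0.0, 'width': 0.086}
side {'fx': 375.554, 'fy': 375.554, 'cx': 258.019, 'cy': 187.61, 'cam_to_world': [[-0.843, -0.317, 0.434, -0.024], [-0.538, 0.483, -0.691, 0.905], [0.01, -0.816, -0.578, 0.829], [0.0, 0.0, 0.0, 1.0]]}
top {'fx': 411.81, 'fy': 411.81, 'cx': 256.209, 'cy': 196.869, 'cam_to_world': [[-0.003, -0.991, 0.133, 0.41], [-1.0, 0.001, -0.015, -0.038], [0.015, -0.133, -0.991, 1.183], [0.0, 0.0, 0.0, 1.0]]}
```

View pics/top0.png

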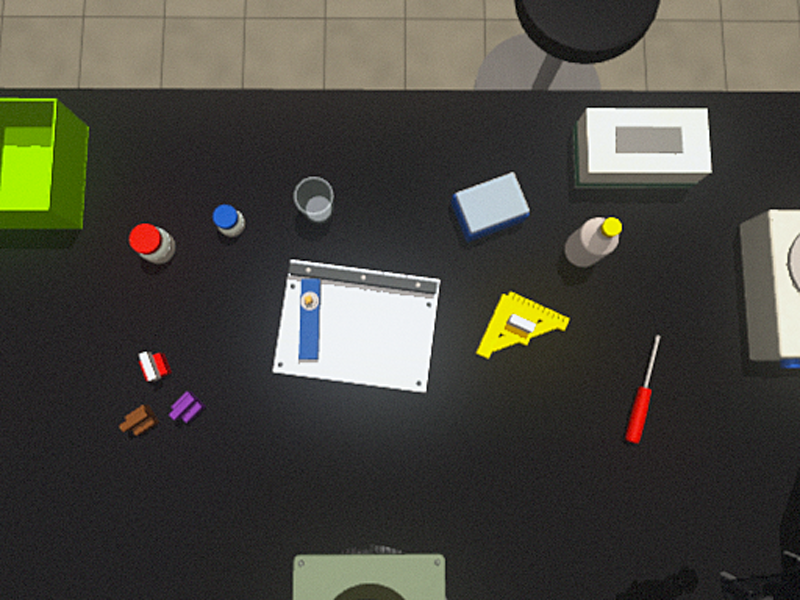

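View pics/side0.png

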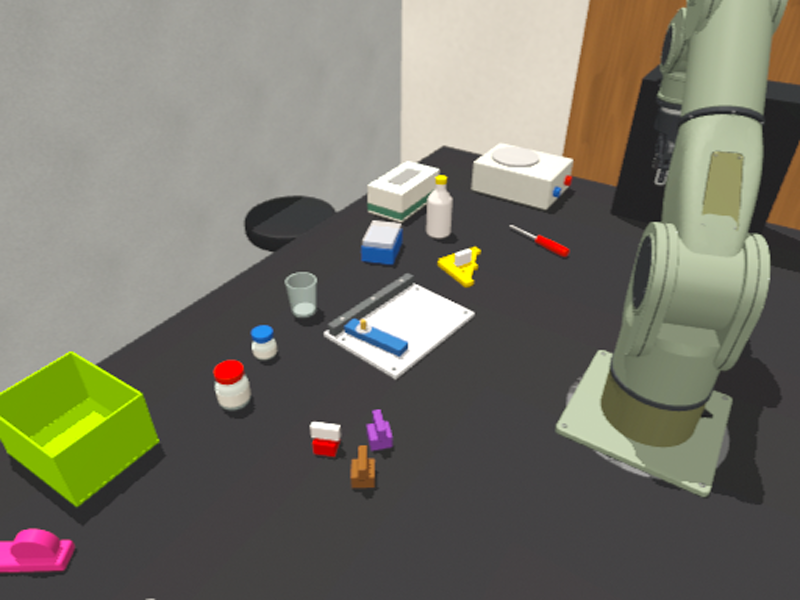

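The top view (800x600 scale) shows the red key with a white bar at (153,366), a spindle at (309,299), and the set square with its grip at (520,325). Things that could be taken for the key:
- brown key shape (138,420)
- purple key shape (185,407)
- red-capped jar (145,238)
- screwdriver handle (638,415)

By the description I choose (153,366), and I'll check it in a close crop.

```bash
python3 - <<'E'
import cv2,numpy as np
t=cv2.imread("top_raw.png");s=cv2.imread("side_raw.png")
def c(im,x,y,w=26):
    x=int(x*.64);y=int(y*.64);return cv2.resize(im[y-w//2:y+w//2*1,x-w//2:x+w//2],(260,260),interpolation=cv2.INTER_NEAREST)
a=np.hstack([c(t,153,366),c(t,309,299),c(t,520,325,60)]);b=np.hstack([c(s,325,440),c(s,365,326),c(s,462,262,40)])
cv2.imwrite("pics/crop1.png",np.vstack([a,b]))
E
```

```text
(no output)
```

View pics/crop1.png

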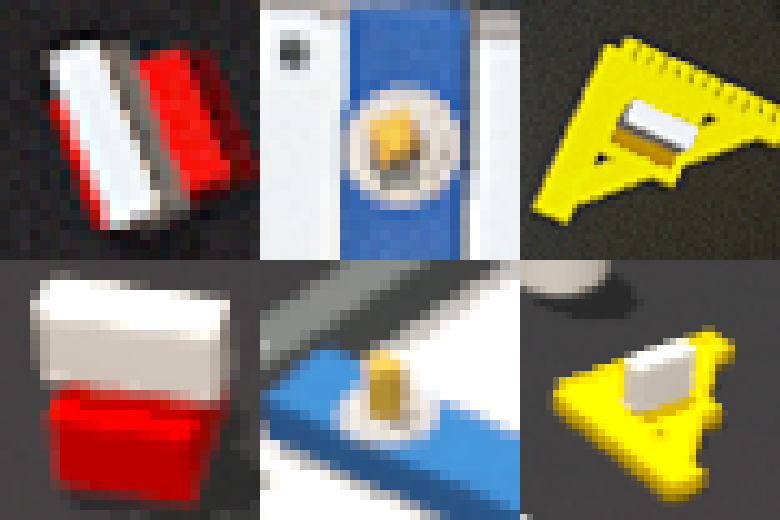

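```bash
cat > h.py <<'E'
from station import bot
import cv2,numpy as np
U=8
P={n:bot.camera_params(n) for n in("side","top")}
def cast(n,uv,z):
    p=P[n];uv=np.atleast_2d(uv).astype(float);M=np.array(p["cam_to_world"])
    d=np.c_[(uv[:,0]-p["cx"])/p["fx"],(uv[:,1]-p["cy"])/p["fy"],np.ones(len(uv))]@M[:3,:3].T
    return (M[:3,3]+d*((z-M[2,3])/d[:,2])[:,None])
def up(im,box):
    x0,y0,x1,y1=box;return cv2.resize(im[y0:y1,x0:x1],None,fx=U,fy=U,interpolation=cv2.INTER_CUBIC)
def full(pts,box): return (np.asarray(pts,float).reshape(-1,2)+.5)/U-.5+np.array(box[:2])
def big(m): return max(cv2.findContours(m.astype(np.uint8),0,1)[0],key=cv2.contourArea)
def rect(n,cnt,box,z):
    w=cast(n,full(cv2.boxPoints(cv2.minAreaRect(cnt)),box),z)[:,:2]
    e=w[1]-w[0];f=w[2]-w[1];a,b=np.linalg.norm(e),np.linalg.norm(f);l=e if a>b else f
    return w.mean(0),max(a,b),min(a,b),np.degrees(np.arctan2(l[1],l[0]))%180
def box(x,y,w): x=int(x*.64);y=int(y*.64);return(x-w,y-w,x+w,y+w)
E
cat > m.py <<'E'
from h import *
np.set_printoptions(precision=4,suppress=True)
t=cv2.imread("top_raw.png");s=cv2.imread("side_raw.png")
hi=lambda c,th:c.min(2)>th
for nm,n,im,x,y,w,z in [("key","top",t,153,366,14,.055),("key","side",s,325,435,16,.055),("sq","top",t,520,325,14,.046),("sq","side",s,462,258,12,.046)]:
    b=box(x,y,w);c=up(im,b)
    for th in (150,190,225): 
        m=hi(c,th)
        if m.sum()>100: print(nm,n,th,*rect(n,big(m),b,z))
# yellow square top outline
b=box(523,325,36);c=up(t,b);hsv=cv2.cvtColor(c,cv2.COLOR_BGR2HSV)
cn=big((hsv[...,0]>22)&(hsv[...,0]<38)&(hsv[...,1]>130)&(hsv[...,2]>110))
ap=cv2.approxPolyDP(cn,14,True);print("yellow poly",np.c_[full(ap,b),cast("top",full(ap,b),.012)[:,:2]])
# plate
b=(165,155,295,260);c=up(t,b);cn=big(hi(c,140));ap=cv2.approxPolyDP(cn,20,True);print("plate",np.c_[full(ap,b),cast("top",full(ap,b),.012)[:,:2]])
hsv=cv2.cvtColor(c,cv2.COLOR_BGR2HSV);mb=(hsv[...,0]>100)&(hsv[...,0]<125)&(hsv[...,1]>130)&(hsv[...,2]>70)
cb=big(mb);print("arm",rect("top",cb,b,.032))
for n,im,x,y in(("top",t,309,299),("side",s,365,326)):
    b=box(x,y,9);c=up(im,b);hsv=cv2.cvtColor(c,cv2.COLOR_BGR2HSV)
    m=(hsv[...,0]>12)&(hsv[...,0]<30)&(hsv[...,1]>100);cn=big(m);M=cv2.moments(cn)
    print("brass",n,cast(n,full([M["m10"]/M["m00"],M["m01"]/M["m00"]],b),.044),rect(n,cn,b,.044))
    cv2.imwrite(f"br_{n}.png",cv2.resize(c,(390,390),interpolation=cv2.INTER_CUBIC))
cv2.imwrite("pics/brass.png",np.hstack([cv2.imread("br_top.png"),cv2.imread("br_side.png")]))
E
python3 m.py
```

```text
key top 150 [0.4614 0.3859] 0.05092784119169195 0.015735796562225936 22.663569896838965
key top 190 [0.4613 0.3861] 0.04972075194482942 0.013943906394232285 22.775182140262416
key top 225 [0.4615 0.3861] 0.048392276890693704 0.012230448488315365 22.870173356839814
key side 150 [0.4539 0.3953] 0.054482253113080255 0.03707423725156619 23.484803856048245
key side 190 [0.4584 0.3882] 0.05287131089615771 0.01821649939835322 22.707150570837115
key side 225 [0.4589 0.3873] 0.05139607885731133 0.014473983022897942 22.884687823022148
sq top 150 [ 0.537  -0.2718] 0.0468756023206232 0.017196026780228683 64.63752756650754
sq top 190 [ 0.5371 -0.272 ] 0.045908306799072575 0.01593433776126995 64.63855055042637
sq top 225 [ 0.5372 -0.2725] 0.044206740133519835 0.014523308057118297 65.16242181813894
sq side 150 [ 0.5263 -0.2515] 0.06392599423090138 0.061342995210788016 127.02826395961496
sq side 190 [ 0.5352 -0.2701] 0.04994898019650153 0.023784573259983212 64.62669459818133
sq side 225 [ 0.5361 -0.2713] 0.04858456107271757 0.0179342854406781 64.60502365610509
yellow poly [[363.9375 202.9375   0.549
[... 783 characters left out ...]
.5991   0.1129]
 [191.9375 190.4375   0.5868   0.1288]
 [194.5625 177.3125   0.625    0.1219]
 [184.5625 174.4375   0.6335   0.1508]
 [174.6875 237.8125   0.4516   0.175 ]
 [272.1875 250.0625   0.4164  -0.1002]
 [280.8125 178.4375   0.6216  -0.1269]]
arm (array([0.5224, 0.1099]), np.float64(0.09659743453996657), np.float64(0.03373978865650168), np.float64(179.2212834191175))
brass top [[0.579  0.1102 0.044 ]] (array([0.579 , 0.1103]), np.float64(0.014343487614293864), np.float64(0.012588778405338815), np.float64(16.549022231571712))
brass side [[0.5782 0.1094 0.044 ]] (array([0.5783, 0.1089]), np.float64(0.036510095388302403), np.float64(0.011347660257117724), np.float64(127.18885447421366))
```

View pics/brass.png

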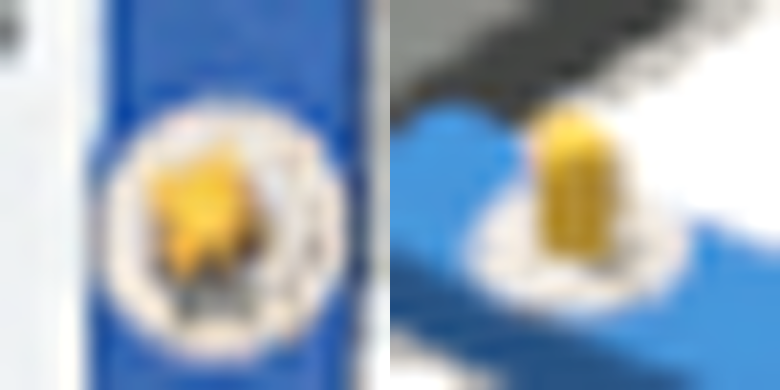

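The crop confirms the red hub with the white bar. On the spindle, the top face is turned about 24° and the side view shows one broad face with a narrow strip on its right, so the yaw is about 25°, close to the key's 22.7°. The plate corners predict the pivot at (.579,.110), which matches the brass. Now I'll move towards the key.

Call:
play_rows(
  commands=[
    {"travel":[0.45,-0.335,0.0],"turn":-6},
    {"travel":[0.45,-0.335,0.0],"turn":-6},
    {"travel":[0.45,-0.335,0.0],"turn":-6},
    {"travel":[0.45,-0.335,0.0],"turn":-6},
    {"travel":[0.45,-0.335,0.0],"turn":-6},
  ],
  gripper=0.05,
)

```text
time: 0.72
ee_pos: [0.3524, -0.2985, 0.2313]
ee_rot: [-3.08, -0.617, -0.0]
wrist_force: [0.8, -0.1, -0.2]
width: 0.0503
gripper_force: 0.0
```

```bash
cat >> h.py <<'E'
from scipy.spatial.transform import Rotation as R
def plan(*targets):
    """print tool-axes shift/turn from the present pose to world (x,y,z,heading of tool x in deg)"""
    o=bot.get_obs();r=R.from_rotvec(o["ee_rot"]).as_matrix();p=np.array(o["ee_pos"]);h=np.degrees(np.arctan2(r[1,0],r[0,0]))
    print("t",o["time"],"p",p.round(4),"h",round(h,2),"tilt",r[:,2].round(3),"F",np.round(o["wrist_force"],1),"w",round(o["width"],4),"g",round(o["gripper_force"],1),"j",np.round(o["joint_positions"],2))
    for t in targets: print((r.T@(np.array(t[:3])-p)*1000).round(1),"turn",round(-((t[3]-h+180)%360-180),1))
E
python3 -c "
from h import *
plan((.5,-.1,.231,22.7),(.46,.387,.2,22.7))"
```

```text
t 0.725 p [ 0.3524 -0.2985  0.2313] h 22.65 tilt [-0.  0. -1.] F [ 0.8 -0.1 -0.2] w 0.0503 g 0.0 j [ 0.64  0.54 -0.01  1.88  0.01  0.72 -0.55]
[ 212.7 -126.3    0.3] turn -0.0
[ 363.3 -591.1   31.3] turn -0.0
```

Call:
play_rows(
  commands=[
    {"travel":[0.213,-0.126,0.0]},
    {"travel":[0.213,-0.126,0.0]},
    {"travel":[0.363,-0.59,0.03]},
    {"travel":[0.363,-0.59,0.03]},
    {"travel":[0.363,-0.59,0.03]},
  ],
)

```text
invalid input at $.commands[0]: expected keys travel, turn
```

```bash
python3 -c "
from h import *
plan((.4605,.3865,.1,22.7),(.4605,.3865,.031,22.7))"
```

```text
t 0.725 p [ 0.3524 -0.2985  0.2313] h 22.65 tilt [-0.  0. -1.] F [ 0.8 -0.1 -0.2] w 0.0503 g 0.0 j [ 0.64  0.54 -0.01  1.88  0.01  0.72 -0.55]
[ 363.6 -590.5  131.3] turn -0.0
[ 363.6 -590.5  200.3] turn -0.0
```

Call:
play_rows(
  commands=[
    {"travel":[0.213,-0.126,0.0],"turn":0},
    {"travel":[0.213,-0.126,0.0],"turn":0},
    {"travel":[0.364,-0.59,0.06],"turn":0},
    {"travel":[0.364,-0.59,0.06],"turn":0},
    {"travel":[0.364,-0.59,0.06],"turn":0},
  ],
)

```text
time: 1.35
ee_pos: [0.4369, -0.0119, 0.212]
ee_rot: [-3.08, -0.617, -0.0]
wrist_force: [0.8, -0.1, -0.6]
width: 0.0504
gripper_force: 0.0
```

```bash
python3 -c "
from h import *
plan((.4605,.3865,.1,22.7),(.4605,.3865,.031,22.7))"
```

```text
t 1.35 p [ 0.4369 -0.0119  0.212 ] h 22.65 tilt [ 0.  0. -1.] F [ 0.8 -0.1 -0.6] w 0.0504 g 0.0 j [-0.08  0.55  0.05  1.99 -0.05  0.61 -1.17]
[ 175.2 -358.5  112. ] turn -0.0
[ 175.2 -358.5  181. ] turn -0.0
```

Call:
play_rows(
  commands=[
    {"travel":[0.175,-0.358,0.06],"turn":0},
    {"travel":[0.175,-0.358,0.06],"turn":0},
    {"travel":[0.175,-0.358,0.06],"turn":0},
    {"travel":[0.175,-0.358,0.06],"turn":0},
    {"travel":[0.175,-0.358,0.06],"turn":0},
  ],
)

```text
time: 1.98
ee_pos: [0.455, 0.2968, 0.1653]
ee_rot: [3.08, 0.617, -0.0]
wrist_force: [0.7, -0.2, -0.0]
width: 0.0501
gripper_force: 0.0
```

Call:
play_rows(
  commands=[
    {"travel":[0,0,0],"turn":0},
    {"travel":[0,0,0],"turn":0},
  ],
)

```text
time: 2.22
ee_pos: [0.4552, 0.2941, 0.1655]
ee_rot: [3.08, 0.617, -0.001]
wrist_force: [-0.3, 0.0, -0.8]
width: 0.0498
gripper_force: 0.0
```

```bash
python3 -c "
from h import *
plan((.4605,.3865,.1,22.7),(.4605,.3865,.031,22.7))"
```

```text
t 2.225 p [0.4552 0.2941 0.1655] h 22.66 tilt [-0.    -0.001 -1.   ] F [-0.3  0.  -0.8] w 0.0498 g 0.0 j [-0.7   0.75  0.13  1.69 -0.13  0.71 -1.68]
[ 40.5 -83.2  65.4] turn -0.0
[ 40.5 -83.3 134.4] turn -0.0
```

Call:
play_rows(
  commands=[
    {"travel":[0.0405,-0.0832,0.06],"turn":0},
    {"travel":[0.0405,-0.0832,0.06],"turn":0},
    {"travel":[0.0405,-0.0832,0.06],"turn":0},
    {"travel":[0.0405,-0.0832,0.06],"turn":0},
  ],
)

```text
time: 2.72
ee_pos: [0.4614, 0.3855, 0.1062]
ee_rot: [3.08, 0.614, 0.0]
wrist_force: [0.7, -0.2, 0.4]
width: 0.0501
gripper_force: 0.0
```

```bash
python3 -c "
from h import *
plan((.4605,.3865,.031,22.7))
cv2.imwrite('s1.png',bot.grab_frame('side')[:,:,::-1]);s=cv2.imread('s1.png')
cv2.imwrite('pics/approach.png',cv2.resize(s[220:320,160:290],None,fx=6,fy=6))"
```

```text
t 2.725 p [0.4614 0.3855 0.1062] h 22.56 tilt [ 0.    -0.001 -1.   ] F [ 0.7 -0.2  0.4] w 0.0501 g 0.0 j [-0.81  0.91  0.14  1.52 -0.16  0.72 -1.79]
[-0.4 -1.3 75.2] turn -0.1
```

View pics/approach.png

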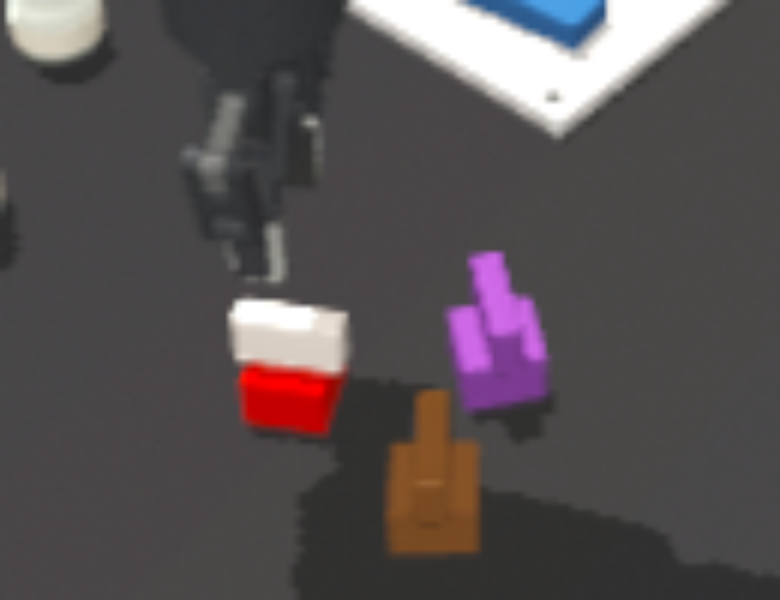

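The open fingers hang above the key at (265,270), in front of and behind the white bar at (290,330). Purple, at (490,330), is clear. I'll go down and grip.

Call:
play_rows(
  commands=[
    {"travel":[0,-0.001,0.045],"turn":0},
    {"travel":[0,-0.001,0.074],"turn":0},
    {"travel":[0,-0.001,0.074],"turn":0},
    {"travel":[0,-0.001,0.074],"turn":0},
  ],
)

```text
time: 3.28
ee_pos: [0.4611, 0.3878, 0.0334]
ee_rot: [-3.08, -0.616, -0.003]
wrist_force: [-0.2, 1.0, 0.6]
width: 0.0503
gripper_force: 0.0
```

Call:
play_rows(
  commands=[
    {"travel":[0,0,0],"turn":0},
    {"travel":[0,0,0],"turn":0},
    {"travel":[0,0,0],"turn":0},
    {"travel":[0,0,0],"turn":0},
    {"travel":[0,0,0],"turn":0},
  ],
  gripper=0.0,
  squeeze=40,
)

```text
time: 3.9
ee_pos: [0.4605, 0.3881, 0.0322]
ee_rot: [-3.08, -0.617, -0.001]
wrist_force: [-0.6, -0.9, 6.9]
width: 0.0131
gripper_force: 43.5
```

```bash
python3 -c "
from h import *
plan((.579,.110,.14,25))"
```

```text
t 3.9 p [0.4605 0.3881 0.0322] h 22.66 tilt [ 0.001  0.    -1.   ] F [-0.6 -0.9  6.9] w 0.0131 g 43.5 j [-0.81  1.03  0.11  1.55 -0.18  0.57 -1.78]
[   2.3  302.2 -107.8] turn -2.3
```

Call:
play_rows(
  commands=[
    {"travel":[0,0,-0.05],"turn":0},
    {"travel":[0.002,0.06,-0.09],"turn":0},
    {"travel":[0.002,0.302,-0.09],"turn":-2.3},
    {"travel":[0.002,0.302,-0.09],"turn":-2.3},
    {"travel":[0.002,0.302,-0.09],"turn":-2.3},
  ],
)

```text
time: 4.53
ee_pos: [0.5548, 0.1659, 0.1206]
ee_rot: [-3.067, -0.679, -0.0]
wrist_force: [1.1, -0.1, -1.5]
width: 0.0132
gripper_force: 42.3
```

Call:
play_rows(
  commands=[
    {"travel":[0,0,0],"turn":0},
    {"travel":[0,0,0],"turn":0},
  ],
)

```text
time: 4.78
ee_pos: [0.554, 0.1682, 0.1203]
ee_rot: [-3.067, -0.679, 0.0]
wrist_force: [-0.1, -0.9, -1.2]
width: 0.0134
gripper_force: 42.3
```

```bash
python3 -c "
from h import *
plan((.579,.110,.11,25))"
```

```text
t 4.775 p [0.554  0.1682 0.1203] h 24.96 tilt [-0.     0.001 -1.   ] F [-0.1 -0.9 -1.2] w 0.0134 g 42.3 j [-0.38  0.86  0.06  1.6  -0.07  0.69 -1.42]
[-1.9 63.3 10.3] turn -0.0
```

Call:
play_rows(
  commands=[
    {"travel":[-0.002,0.0633,0.015],"turn":0},
    {"travel":[-0.002,0.0633,0.015],"turn":0},
    {"travel":[-0.002,0.0633,0.015],"turn":0},
    {"travel":[-0.002,0.0633,0.015],"turn":0},
    {"travel":[-0.002,0.0633,0.015],"turn":0},
  ],
)

```text
time: 5.4
ee_pos: [0.579, 0.1106, 0.1055]
ee_rot: [-3.067, -0.681, -0.0]
wrist_force: [-0.3, 0.0, -1.7]
width: 0.0132
gripper_force: 42.3
```

```bash
python3 -c "
from h import *
plan((.579,.110,.105,25))
for n in('side','top'): cv2.imwrite(n+'_h.png',bot.grab_frame(n)[:,:,::-1])
s=cv2.imread('side_h.png');t=cv2.imread('top_h.png')
f=lambda im,x,y:cv2.resize(im[y-25:y+25,x-19:x+19],None,fx=10,fy=10,interpolation=cv2.INTER_CUBIC)
cv2.imwrite('pics/hover.png',np.hstack([f(s,233,200),f(t,198,192)]))"
```

```text
t 5.4 p [0.579  0.1106 0.1055] h 25.04 tilt [ 0.  0. -1.] F [-0.3  0.  -1.7] w 0.0132 g 42.3 j [-0.26  0.89  0.04  1.57 -0.06  0.68 -1.33]
[-0.2  0.6  0.5] turn 0.0
```

View pics/hover.png

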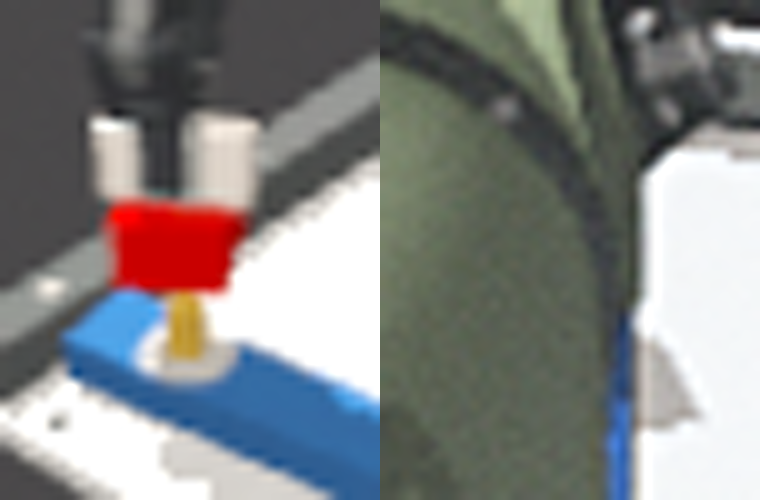

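```bash
cat > cmp.py <<'E'
from h import *
np.set_printoptions(precision=3,suppress=True)
def proj(n,X):
    p=P[n];M=np.linalg.inv(np.array(p["cam_to_world"]));c=np.atleast_2d(X)@M[:3,:3].T+M[:3,3];return np.c_[c[:,0]/c[:,2]*p["fx"]+p["cx"],c[:,1]/c[:,2]*p["fy"]+p["cy"]]
def prism(x,y,yaw,a,z0,z1):
    q=np.radians(yaw+45+90*np.arange(4));r=a/2**.5;return np.array([[x+r*np.cos(k),y+r*np.sin(k),z] for k in q for z in(z0,z1)])
def ext(uv): return np.r_[uv.min(0),uv.max(0)]
def seen(im,b,f):
    hsv=cv2.cvtColor(up(im,b),cv2.COLOR_BGR2HSV).astype(int);return ext(full(big(f(hsv)),b)+0)
red=lambda h:((h[...,0]<8)|(h[...,0]>172))&(h[...,1]>130)&(h[...,2]>90)
br=lambda h:(h[...,0]>12)&(h[...,0]<30)&(h[...,1]>100)
if __name__=="__main__":
    s=cv2.imread("side_h.png");s0=cv2.imread("side_raw.png");t0=cv2.imread("top_raw.png")
    print("hub seen",seen(s,(215,190,255,220),red),"pred",ext(proj("side",prism(.579,.1106,25,.038,.0733,.1003))))
    for y in(15,25,35): print("brass side pred",y,ext(proj("side",np.r_[prism(.579,.1102,y,.012,.034,.051),prism(.579,.1102,y,.009,.051,.054)])), "top",ext(proj("top",np.r_[prism(.579,.1102,y,.012,.034,.051),prism(.579,.1102,y,.009,.051,.054)])))
    print("seen side",seen(s0,box(365,326,9),br),"top",seen(t0,box(309,299,9),br))
E
python3 cmp.py
```

```text
hub seen [223.938 194.562 238.312 203.938] pred [224.247 189.934 238.018 204.307]
brass side pred 15 [229.338 203.815 234.098 210.934] top [194.01  188.49  200.009 194.587]
brass side pred 25 [229.552 203.921 233.883 210.789] top [193.776 188.268 200.239 194.807]
brass side pred 35 [229.831 204.006 233.605 210.674] top [193.629 188.132 200.383 194.941]
seen side [230.312 203.812 233.812 210.438] top [194.562 188.688 199.438 194.312]
```

The side crop shows the held hub with its lower edge at (175,290), centred over the brass at (187,330). In the side view the hub sits where the TCP puts it, and the spindle is about 1 mm or less to the right. I'll lower it and watch the force.

Call:
play_rows(
  commands=[
    {"travel":[-0.0007,0.0003,0.01],"turn":0},
    {"travel":[-0.0007,0.0003,0.018],"turn":0},
    {"travel":[-0.0007,0.0003,0.022],"turn":0},
    {"travel":[-0.0007,0.0003,0.0225],"turn":0},
    {"travel":[-0.0007,0.0003,0.0225],"turn":0},
  ],
)

```text
time: 6.12
ee_pos: [0.5788, 0.109, 0.083]
ee_rot: [-3.067, -0.679, -0.0]
wrist_force: [-0.3, 0.4, -0.1]
width: 0.0131
gripper_force: 42.3
```

Call:
play_rows(
  commands=[
    {"travel":[0,0,0.003],"turn":0},
    {"travel":[0,0,0.005],"turn":0},
    {"travel":[0,0,0.005],"turn":0},
  ],
)

```text
time: 6.5
ee_pos: [0.5786, 0.109, 0.0777]
ee_rot: [-3.067, -0.679, 0.0]
wrist_force: [0.4, 1.0, -1.2]
width: 0.0134
gripper_force: 42.3
```

Call:
play_rows(
  commands=[
    {"travel":[0,0,0.004],"turn":0},
    {"travel":[0,0,0.008],"turn":0},
    {"travel":[0,0,0.011],"turn":0},
    {"travel":[0,0,0.011],"turn":0},
  ],
)

```text
time: 7.0
ee_pos: [0.5786, 0.109, 0.0666]
ee_rot: [-3.067, -0.679, 0.0]
wrist_force: [0.2, 0.5, -0.4]
width: 0.0132
gripper_force: 42.3
```

Call:
play_rows(
  commands=[
    {"travel":[0,0,0.002],"turn":0},
    {"travel":[0,0,0.003],"turn":0},
    {"travel":[0,0,0.003],"turn":0},
  ],
)

```text
time: 7.38
ee_pos: [0.5792, 0.109, 0.0659]
ee_rot: [-3.067, -0.679, -0.003]
wrist_force: [-8.3, -1.6, 37.6]
width: 0.0128
gripper_force: 48.0
```

The key is seated: the TCP stopped at 0.066 as predicted, with 38 N. Releasing it.

Call:
play_rows(
  commands=[
    {"travel":[0,0,-0.0025],"turn":0},
    {"travel":[0,0,-0.0025],"turn":0},
    {"travel":[0,0,-0.0025],"turn":0},
    {"travel":[0,0,-0.0025],"turn":0},
    {"travel":[0,0,-0.0025],"turn":0},
  ],
  gripper=0.05,
)

```text
time: 8.0
ee_pos: [0.5786, 0.109, 0.0662]
ee_rot: [-3.067, -0.679, 0.0]
wrist_force: [0.2, 0.2, -0.5]
width: 0.0501
gripper_force: 0.0
```

Call:
play_rows(
  commands=[
    {"travel":[0,0,-0.05],"turn":0},
    {"travel":[0,0,-0.11],"turn":0},
    {"travel":[0,0,-0.11],"turn":0},
    {"travel":[0,0,-0.11],"turn":0},
  ],
)

```text
time: 8.5
ee_pos: [0.5785, 0.109, 0.1761]
ee_rot: [-3.067, -0.679, 0.0]
wrist_force: [0.2, 0.3, -1.0]
width: 0.05
gripper_force: 0.0
```

```bash
python3 -c "
from cmp import *
plan((.5365,-.2717,.15,64.6))
im=bot.grab_frame('side')[:,:,::-1];cv2.imwrite('side_k.png',im)
print('hub',seen(im,(215,190,255,225),red))
for z in(.034,.037):print('pred',ext(proj('side',prism(.579,.1102,25,.038,z,z+.027))))
cv2.imwrite('pics/seated.png',cv2.resize(im[160:240,190:280],None,fx=7,fy=7))"
```

```text
t 8.5 p [0.579 0.109 0.176] h 24.96 tilt [-0.  0. -1.] F [ 0.2  0.3 -1. ] w 0.05 g 0.0 j [-0.27  0.8   0.05  1.51 -0.05  0.84 -1.33]
[-198.7  327.4   26.1] turn -39.6
hub [225.938 203.938 238.062 213.188]
pred [224.821 199.31  238.326 213.562]
pred [224.783 198.602 238.308 212.863]
```

View pics/seated.png

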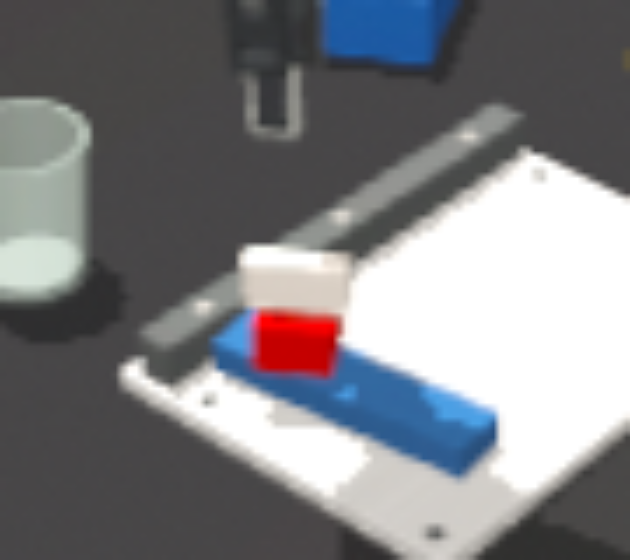

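The key sits upright and low on the spindle at (295,340), and the gripper is clear of it. Next, the set square.

Call:
play_rows(
  commands=[
    {"travel":[-0.1987,0.3274,0.026],"turn":-39.6},
    {"travel":[-0.1987,0.3274,0.026],"turn":-39.6},
    {"travel":[-0.1987,0.3274,0.026],"turn":-39.6},
    {"travel":[-0.1987,0.3274,0.026],"turn":-39.6},
    {"travel":[-0.1987,0.3274,0.026],"turn":-39.6},
  ],
)

```text
time: 9.18
ee_pos: [0.5436, -0.2029, 0.1539]
ee_rot: [-2.653, -1.679, 0.001]
wrist_force: [1.7, 0.9, 0.7]
width: 0.0501
gripper_force: 0.0
```

Call:
play_rows(
  commands=[
    {"travel":[0,0,0],"turn":0},
    {"travel":[0,0,0],"turn":0},
  ],
)

```text
time: 9.43
ee_pos: [0.5443, -0.2001, 0.1543]
ee_rot: [-2.654, -1.677, 0.0]
wrist_force: [0.2, 1.1, -0.3]
width: 0.0501
gripper_force: 0.0
```

```bash
python3 -c "
from h import *
plan((.5365,-.2717,.08,64.6),(.5365,-.2717,.018,64.6))"
```

```text
t 9.425 p [ 0.5443 -0.2001  0.1543] h 64.57 tilt [-0.001  0.001 -1.   ] F [ 0.2  1.1 -0.3] w 0.0501 g 0.0 j [ 0.41  0.82 -0.22  1.56  0.22  0.79 -0.34]
[-68.1  23.8  74.2] turn -0.0
[-68.1  23.9 136.2] turn -0.0
```

Call:
play_rows(
  commands=[
    {"travel":[-0.068,0.0238,0.03],"turn":0},
    {"travel":[-0.068,0.0238,0.074],"turn":0},
    {"travel":[-0.068,0.0238,0.11],"turn":0},
    {"travel":[-0.068,0.0238,0.11],"turn":0},
    {"travel":[-0.068,0.0238,0.11],"turn":0},
  ],
)

```text
time: 10.05
ee_pos: [0.5378, -0.2717, 0.0465]
ee_rot: [2.654, 1.679, 0.002]
wrist_force: [-0.2, -0.3, 1.0]
width: 0.05
gripper_force: 0.0
```

```bash
python3 -c "
from h import *
plan((.5365,-.2717,.018,64.6))"
```

```text
t 10.05 p [ 0.5378 -0.2717  0.0465] h 64.64 tilt [ 0.001 -0.    -1.   ] F [-0.2 -0.3  1. ] w 0.05 g 0.0 j [ 0.51  1.   -0.19  1.54  0.28  0.62 -0.27]
[-0.6 -1.2 28.5] turn 0.0
```

Call:
play_rows(
  commands=[
    {"travel":[0,-0.001,0.015],"turn":0},
    {"travel":[0,-0.001,0.028],"turn":0},
    {"travel":[0,-0.001,0.028],"turn":0},
    {"travel":[0,-0.001,0.028],"turn":0},
  ],
)

```text
time: 10.55
ee_pos: [0.536, -0.2721, 0.0173]
ee_rot: [2.656, 1.678, 0.0]
wrist_force: [0.6, 0.1, -0.3]
width: 0.0502
gripper_force: 0.0
```

Call:
play_rows(
  commands=[
    {"travel":[0,0,0],"turn":0},
    {"travel":[0,0,0],"turn":0},
    {"travel":[0,0,0],"turn":0},
    {"travel":[0,0,0],"turn":0},
    {"travel":[0,0,0],"turn":0},
  ],
  gripper=0.0,
  squeeze=60,
)

```text
time: 11.18
ee_pos: [0.5362, -0.2723, 0.0176]
ee_rot: [2.656, 1.677, 0.001]
wrist_force: [-0.2, -0.6, 4.8]
width: 0.015
gripper_force: 59.6
```

Call:
play_rows(
  commands=[
    {"travel":[0,0,-0.03],"turn":0},
    {"travel":[0,0,-0.05],"turn":0},
    {"travel":[0,0,-0.05],"turn":0},
  ],
)

```text
time: 11.55
ee_pos: [0.5363, -0.2724, 0.0681]
ee_rot: [2.655, 1.677, 0.002]
wrist_force: [0.3, -0.4, -1.7]
width: 0.0154
gripper_force: 59.2
```

```bash
python3 -c "
from h import *
a=np.radians(-7.3);c,s=np.cos(a),np.sin(a);J=np.array([[c,-s],[s,c]])
O=np.array([.5789,.1095])-J@[.03,.09]
print('jig',O,'corner',O+J@[.075,.073])
q=O+J@[.025-.030,.023-.055];print(q)
plan((*q,.08,82.7),(*(O+J@[.025,.023]),.031,82.7))"
```

```text
jig [0.53770735 0.02404144] corner [0.62137515 0.08691989]
[ 0.52868181 -0.00706386]
t 11.55 p [ 0.5363 -0.2724  0.0681] h 64.55 tilt [ 0.002 -0.001 -1.   ] F [ 0.3 -0.4 -1.7] w 0.0154 g 59.2 j [ 0.51  0.97 -0.2   1.54  0.27  0.66 -0.26]
[ 236.3 -120.9  -12.1] turn -18.1
[ 297.9 -109.6   36.9] turn -18.1
```

Call:
play_rows(
  commands=[
    {"travel":[0.236,-0.121,-0.01],"turn":-18.1},
    {"travel":[0.236,-0.121,-0.01],"turn":-18.1},
    {"travel":[0.236,-0.121,-0.01],"turn":-18.1},
    {"travel":[0.236,-0.121,-0.01],"turn":-18.1},
    {"travel":[0.236,-0.121,-0.01],"turn":-18.1},
  ],
)

```text
time: 12.18
ee_pos: [0.5275, -0.0027, 0.0765]
ee_rot: [-2.352, -2.079, -0.001]
wrist_force: [-0.7, -1.2, -2.4]
width: 0.0151
gripper_force: 59.3
```

Call:
play_rows(
  commands=[
    {"travel":[0,0,0],"turn":0},
    {"travel":[0,0,0],"turn":0},
  ],
)

```text
time: 12.42
ee_pos: [0.5278, -0.0087, 0.0767]
ee_rot: [2.361, 2.072, -0.002]
wrist_force: [0.4, -0.3, -1.1]
width: 0.0152
gripper_force: 59.3
```

```bash
python3 -c "
from cmp import *
plan((.5287,-.0071,.04,82.7),(.5287,-.0071,.0305,82.7))
im=bot.grab_frame('side')[:,:,::-1];cv2.imwrite('side_q.png',im)
hsv=cv2.cvtColor(im,cv2.COLOR_BGR2HSV).astype(int);print('hub',seen(im,(215,190,255,225),red))
cv2.imwrite('pics/carry.png',cv2.resize(im[150:240,190:310],None,fx=6,fy=6))"
```

```text
t 12.425 p [ 0.528 -0.009  0.077] h 82.55 tilt [-0.001 -0.001 -1.   ] F [ 0.4 -0.3 -1.1] w 0.0152 g 59.3 j [ 0.05  0.88 -0.18  1.81  0.3   0.48 -0.46]
[ 1.7  0.7 36.7] turn -0.1
[ 1.8  0.7 46.2] turn -0.1
hub [225.938 203.938 238.062 213.188]
```

View pics/carry.png

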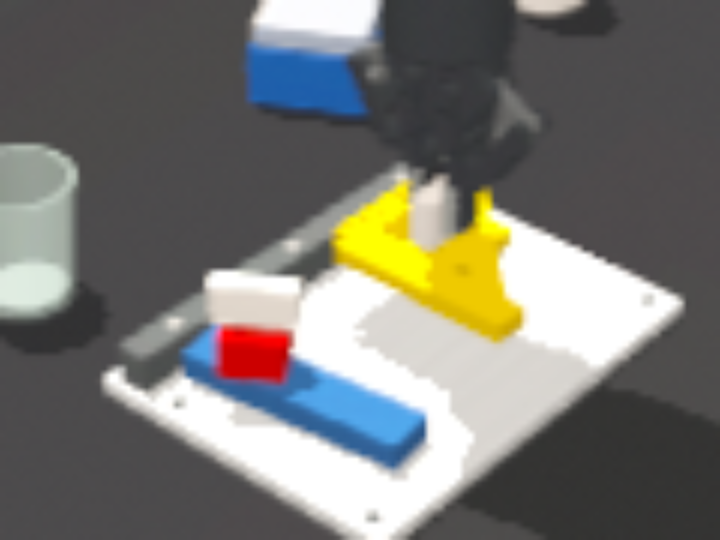

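The square hangs level over the plate, corner at (345,240), pointing into the rail/arm corner. The key has not moved. Lowering.

Call:
play_rows(
  commands=[
    {"travel":[0.002,0.0007,0.03],"turn":0},
    {"travel":[0.002,0.0007,0.042],"turn":0},
    {"travel":[0.002,0.0007,0.0465],"turn":0},
    {"travel":[0.002,0.0007,0.0465],"turn":0},
  ],
)

```text
time: 12.98
ee_pos: [0.529, -0.0054, 0.0309]
ee_rot: [2.359, 2.074, 0.0]
wrist_force: [-0.3, 1.0, -1.4]
width: 0.0152
gripper_force: 59.1
```

```bash
python3 -c "
from h import *
plan((.5287,-.0071,.0295,82.7),(.5657,.0436,.03,82.7))"
```

```text
t 12.975 p [ 0.529  -0.0054  0.0309] h 82.64 tilt [ 0.  0. -1.] F [-0.3  1.  -1.4] w 0.0152 g 59.1 j [ 0.03  0.96 -0.14  1.82  0.32  0.38 -0.48]
[-1.7 -0.1  1.4] turn -0.1
[53.3 30.1  0.9] turn -0.1
```

Call:
play_rows(
  commands=[
    {"travel":[0.0,0.01,0.001],"turn":0},
    {"travel":[0.01,0.022,0.002],"turn":0},
    {"travel":[0.025,0.026,0.002],"turn":0},
    {"travel":[0.035,0.026,0.002],"turn":0},
    {"travel":[0.04,0.026,0.002],"turn":0},
  ],
)

```text
time: 13.6
ee_pos: [0.5611, 0.0316, 0.0296]
ee_rot: [2.358, 2.074, 0.002]
wrist_force: [-0.5, -1.4, 4.5]
width: 0.015
gripper_force: 60.4
```

Call:
play_rows(
  commands=[
    {"travel":[0,0,0],"turn":0},
    {"travel":[0,0,0],"turn":0},
  ],
)

```text
time: 13.85
ee_pos: [0.561, 0.0314, 0.0296]
ee_rot: [2.358, 2.074, 0.003]
wrist_force: [-0.2, 1.3, 6.8]
width: 0.0151
gripper_force: 60.4
```

```bash
python3 -c "
from h import *
plan((.5657,.0436,.03,82.7))"
```

```text
t 13.85 p [0.561  0.0314 0.0296] h 82.66 tilt [ 0.002  0.001 -1.   ] F [-0.2  1.3  6.8] w 0.0151 g 60.4 j [-0.03  0.99 -0.16  1.7   0.29  0.47 -0.51]
[12.7  3.1 -0.4] turn -0.0
```

Call:
play_rows(
  commands=[
    {"travel":[0.003,0.0,0],"turn":0},
    {"travel":[0.006,0.001,0],"turn":0},
    {"travel":[0.009,0.002,0],"turn":0},
    {"travel":[0.0115,0.003,0],"turn":0},
    {"travel":[0.0115,0.003,0],"turn":0},
  ],
)

```text
time: 14.48
ee_pos: [0.5638, 0.0413, 0.0296]
ee_rot: [-2.36, -2.073, 0.003]
wrist_force: [-12.6, -2.4, 16.5]
width: 0.0149
gripper_force: 62.1
```

Call:
play_rows(
  commands=[
    {"travel":[0.001,0.0,0],"turn":0},
    {"travel":[0.0015,0,0],"turn":0},
    {"travel":[0.0015,0,0],"turn":0},
  ],
)

```text
time: 14.85
ee_pos: [0.564, 0.0426, 0.0296]
ee_rot: [-2.36, -2.073, 0.004]
wrist_force: [-11.4, -3.9, 16.2]
width: 0.0155
gripper_force: 62.1
```

Call:
play_rows(
  commands=[
    {"travel":[0,0.001,0],"turn":0},
    {"travel":[0,0.001,0],"turn":0},
    {"travel":[0,0.001,0],"turn":0},
  ],
)

```text
time: 15.22
ee_pos: [0.564, 0.0426, 0.0296]
ee_rot: [-2.359, -2.072, 0.006]
wrist_force: [-19.9, -3.6, 21.8]
width: 0.015
gripper_force: 62.9
```

```bash
python3 -c "
from h import *
plan((.5657,.0436,.03,82.7))
o=bot.get_obs();r=R.from_rotvec(o['ee_rot']).as_matrix();print(r.T@o['wrist_force'],o['torque'])"
```

```text
t 15.225 p [0.564  0.0426 0.0296] h 82.59 tilt [-0.004 -0.001 -1.   ] F [-19.9  -3.6  21.8] w 0.015 g 62.9 j [-0.05  0.99 -0.16  1.68  0.28  0.49 -0.52]
[ 1.2  1.6 -0.4] turn -0.1
[ -6.222382   -19.3509424  -21.74102238] [-0.66973244  3.69746095 -0.49989916]
```

Call:
play_rows(
  commands=[
    {"travel":[0,-0.0008,-0.0007],"turn":0},
    {"travel":[0.001,-0.0008,-0.0007],"turn":0},
    {"travel":[0.002,-0.0008,-0.0007],"turn":0},
    {"travel":[0.002,-0.0008,-0.0007],"turn":0},
  ],
)

```text
time: 15.72
ee_pos: [0.5642, 0.044, 0.0297]
ee_rot: [-2.361, -2.073, 0.005]
wrist_force: [-10.6, -7.4, 5.1]
width: 0.0153
gripper_force: 60.6
```

Call:
play_rows(
  commands=[
    {"travel":[0.001,0,0],"turn":0},
    {"travel":[0.001,0,0],"turn":0},
    {"travel":[0.001,0,0],"turn":0},
  ],
)

```text
time: 16.1
ee_pos: [0.5641, 0.0441, 0.0297]
ee_rot: [2.361, 2.072, -0.007]
wrist_force: [-10.3, -11.6, 6.9]
width: 0.0148
gripper_force: 60.9
```

```bash
python3 -c "
from cmp import *
plan((.5657,.0436,.03,82.7))
o=bot.get_obs();r=R.from_rotvec(o['ee_rot']).as_matrix();print(r.T@o['wrist_force'],o['torque'])
im=bot.grab_frame('side')[:,:,::-1];cv2.imwrite('side_p.png',im);print('hub',seen(im,(215,190,255,225),red))
t=bot.grab_frame('top')[:,:,::-1];cv2.imwrite('top_p.png',t)
cv2.imwrite('pics/press.png',np.hstack([cv2.resize(im[160:250,190:290],None,fx=4,fy=5),cv2.resize(t[155:245,165:265],None,fx=4,fy=5)]))"
```

```text
t 16.1 p [0.564 0.044 0.03 ] h 82.53 tilt [-0.003 -0.003 -1.   ] F [-10.3 -11.6   6.9] w 0.0148 g 60.9 j [-0.06  0.99 -0.16  1.68  0.28  0.49 -0.52]
[-0.3  1.6 -0.3] turn -0.2
[-12.865  -8.741  -6.839] [-2.403  2.055 -0.426]
hub [225.938 203.938 237.938 213.188]
```

View pics/press.png

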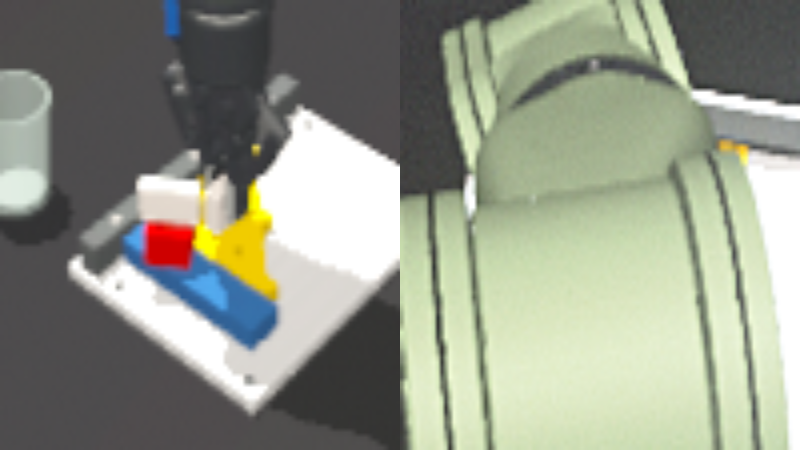

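Side crop: the square's edge lies along the blue arm (250,290), the corner is near the rail, and the key is unchanged. Force rises without motion on both axes. Next I'll check the arm's heading numerically.

```bash
cat > a.py <<'E'
from cmp import *
for f in("side_raw.png","side_p.png"):
    b=(210,190,275,255);c=up(cv2.imread(f),b);hsv=cv2.cvtColor(c,cv2.COLOR_BGR2HSV).astype(int)
    m=(hsv[...,0]>98)&(hsv[...,0]<125)&(hsv[...,1]>110)&(hsv[...,2]>60)
    q=full(big(m),b);hull=cv2.convexHull(q.astype(np.float32)).reshape(-1,2)
    L=q[q[:,0].argmin()];lo=q[q[:,1].argmax()]
    # longest hull edge on the lower side = foot of the +y face (z .014); also per-column lowest points
    xs=np.unique(q[:,0]);g=np.array([[x,q[q[:,0]==x,1].max()] for x in xs]);g=g[(g[:,0]>L[0]+3)&(g[:,0]<lo[0]-2)]
    w=cast("side",g,.014)[:,:2];vx,vy,x0,y0=cv2.fitLine(w.astype(np.float32),cv2.DIST_HUBER,0,.01,.01).ravel()
    print(f,len(g),"arm heading",np.degrees(np.arctan(vy/vx)),"jig y of foot face at pivot x:",y0+vy/vx*(.5789-x0))
# plate +y edge, side view: robot-side corner and far corner from white mask
b=(195,185,310,250);c=up(cv2.imread("side_raw.png"),b);cn=big(c.min(2)>130);q=full(cn,b)
L=q[q[:,0].argmin()];lo=q[q[:,1].argmax()];xs=np.unique(q[:,0]);g=np.array([[x,q[q[:,0]==x,1].max()] for x in xs]);g=g[(g[:,0]>L[0]+4)&(g[:,0]<lo[0]-4)]
w=cast("side",g,.006)[:,:2];vx,vy,_,_=cv2.fitLine(w.astype(np.float32),cv2.DIST_HUBER,0,.01,.01).ravel();print("plate +y edge heading",np.degrees(np.arctan(vy/vx)),L,lo)
E
python3 a.py
```

```text
side_raw.png 237 arm heading -0.9105322 jig y of foot face at pivot x: 0.123273954
side_p.png 213 arm heading -7.706776 jig y of foot face at pivot x: 0.123220064
plate +y edge heading -7.7838063 [206.688 212.312] [252.188 242.062]
```

The arm heading is -7.7°, against -7.8° for the plate edge, so it is square. About 10 N presses on each face. I'll settle briefly, then hand in.

Call:
play_rows(
  commands=[
    {"travel":[0,0.0002,0],"turn":0},
    {"travel":[0,0.0002,0],"turn":0},
    {"travel":[0,0.0002,0],"turn":0},
    {"travel":[0,0.0002,0],"turn":0},
    {"travel":[0,0.0002,0],"turn":0},
  ],
)

```text
time: 16.82
ee_pos: [0.5642, 0.0441, 0.0297]
ee_rot: [2.361, 2.072, -0.007]
wrist_force: [-11.3, -10.8, 8.8]
width: 0.0151
gripper_force: 61.1
```

```bash
python3 -c "
from h import *
o=bot.get_obs();r=R.from_rotvec(o['ee_rot']).as_matrix();f=r.T@o['wrist_force'];print(f,o['ee_pos'])
if f[0]<-5 and f[1]<-5: print(bot.close_job())"
```

```text
[-12.16819007  -9.79171669  -8.75672325] [0.56415164 0.04409641 0.0297286 ]
the job is handed in; nothing more can be done
None
```

I handed the job in at about 17 s with the key seated and released, the set square held against both rail and arm at about 10 N each, and the arm measured square to within about 0.1°; no verdict came back.

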